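# Clamp a chromatography column in the bench chuck

### The job

Take the short steel column out of the grey rack and stand it in the open bench chuck, nut end up, with its foot down on the chuck's floor. Then turn the chuck's sleeve clockwise (seen from above) until the three jaws have closed and hold the column firmly upright. Leave the vials in their wells and do not knock the amber bottle over.

Things in the scene. Friction and masses are not known exactly. Their poses are not given: they have to be found in the camera images.
- column: The steel column to be clamped, standing in one of the rack's six wells; mass about 60 g. A round barrel of 12 mm diameter, 0 to 56 mm above its origin, with a 16 mm round end nut from 56 to 72 mm (its top). Origin: centre of the foot; z runs along the axis to the nut. In the rack its foot is 8 mm and its top 80 mm above the bench.
- rack: Grey plastic rack fixed to the bench, 94 mm (x) by 138 mm (y), 34 mm high, with 2 by 3 wells 44 mm apart (at x = -22, 22; y = -44, 0, 44 mm), each 15 mm across and 26 mm deep. Origin: centre of its underside, z up.
- chuck: Self-centring bench chuck, bolted to the bench. Dark base flange 80 mm across and 12 mm high; above it, from 20 to 60 mm over the bench, a round knurled aluminium sleeve of 54 mm outside diameter. Origin: centre of the underside, on the vertical chuck axis, z up.
- chuck_seat (a point): Point on the chuck axis on the chuck's inner floor, 16 mm above the bench, where the centre of the column's foot belongs. With jaws open the mouth above it is about 19 mm across at sleeve value 0 (17.5 mm at 0.25).
- sleeve_top (a point): Point on the chuck axis at the height of the sleeve's top rim, 60 mm above the bench. A column standing in the chuck reaches 28 mm above it. The sleeve's outside (54 mm) can be gripped anywhere down to 40 mm below it, clear of the base flange 48 mm below.
- sleeve (a joint): Turn of the sleeve about the chuck axis (rad), growing clockwise seen from above: 0 jaws fully open, 1.5 stop; starts between 0 and 0.25. Each rad moves all three jaws 3 mm inwards; they meet the 12 mm column at about 1.17, turning on squeezes it elastically, firm from about 1.3. Takes about 0.25 N m, 0.5 when squeezing; stays where left, but springs back to about 1.37 if left tighter.
- jaw0: One of the three steel jaws, 17 mm wide, 12 mm long towards the axis, from 20 to 62 mm above the bench (2 mm proud of the sleeve). Its origin is on the chuck axis at the bench with the sleeve at 0, and shifts by the jaw's travel, along its own -x; its x axis points outwards from the axis to the jaw.
- jaw1: One of the three steel jaws, 17 mm wide, 12 mm long towards the axis, from 20 to 62 mm above the bench (2 mm proud of the sleeve). Its origin is on the chuck axis at the bench with the sleeve at 0, and shifts by the jaw's travel, along its own -x; its x axis points outwards from the axis to the jaw.
- jaw2: One of the three steel jaws, 17 mm wide, 12 mm long towards the axis, from 20 to 62 mm above the bench (2 mm proud of the sleeve). Its origin is on the chuck axis at the bench with the sleeve at 0, and shifts by the jaw's travel, along its own -x; its x axis points outwards from the axis to the jaw.
- vial0: Small sample vial with a black cap, 12 mm diameter, 32 mm high, standing in another well of the rack (its cap shows 6 mm above the rack). Origin: centre of the underside. To be left alone.
- vial1: Small sample vial with a black cap, 12 mm diameter, 32 mm high, standing in another well of the rack (its cap shows 6 mm above the rack). Origin: centre of the underside. To be left alone.
- vial2: Small sample vial with a black cap, 12 mm diameter, 32 mm high, standing in another well of the rack (its cap shows 6 mm above the rack). Origin: centre of the underside. To be left alone.
- bottle: Amber reagent bottle with white cap, 84 mm diameter, 170 mm high, standing beyond the task's things. Origin: centre of the underside, z up.
Not all that is in view belongs to the job. What is shaped like the chuck but blue or yellow is not meant.

How it is judged:
By the outcome, as a careful person would: the job done as asked, in the order asked, and still so for the second after the job is handed in, with the robot touching nothing.
It also fails if it takes over 58 s, if anything falls off the work surface, if the arm or the gripper's body presses on something with over 40 N, if the wrist force passes 120 N, or if a joint passes its speed limit or range.

### The arm

A 6-joint arm with a two-finger parallel gripper is mounted at the origin on the work surface. World frame = base frame: x ahead of the robot, y to its left, z up, the work surface at z = 0. Lengths are in m, angles in degrees, forces in N, time in s.
With the tool pointing down it reaches from about 0.325 to 0.775 m from the base axis. Payload 5.5 kg.
Tool frame: the origin (TCP) lies midway between the tips of the shut fingers; the grasp point (between the pads) lies 19 mm behind it; z points along the fingers, y is the line along which they close (so a half turn about z gives the same grasp; the last joint's range is limited). The gripper opens to 88 mm and grips with 3 to 60 N. Pads are 20 mm wide; open, the fingers measure 115 mm over their backs; the gripper's body (75 mm by 178 mm) begins 61 mm behind the grasp point.
Start: joints at [67.569, 5.22, 70.514, -0, 104.267, -3.249], TCP at [0.197, 0.567, 0.223] pointing down, gripper open.
Joint ranges: [-164.24, 164.24], [-49.07, 125.15], [9.68, 141.18], [-86.29, 266.29], [3.28, 154.24], [-151.56, 151.56]. Speed limits (degrees/s): [147.25, 147.25, 172.46, 180, 180, 180].

### API

Orientations are given as a 3x3 rotation matrix whose columns are the frame's x, y, z axes.
In Python, from station import robot, optics gives the robot as it stands.
- The arm moves only by the tool arm_command, never from a script. Its argument "steps" is a list of rows, each a list of 4 numbers: the shift along the tool's x, y, z in units of 40 mm (1.0 is 40 mm), then the turn about the tool's z in rad. A call has exactly 8 rows; each row is the pose to reach, as a shift and turn from the pose commanded when the call began, along the tool's axes at that moment; what a row does not reach only later rows make up. A row lasts 1/10 s, in which the tool goes at most 50 mm and 8.59 degrees, less where a joint would pass 70% of its speed; a pose out of reach is approached as far as the arm can. A call with a gripper value outside its range is refused whole. "hand" is the opening, from 0 (shut) to 1 (fully open), set as the call begins (left out, the last holds). The fingers move at their own pace and stop on an object; "newtons" is the grip in N (left out, the last holds). Time passes only in rows, so rows that repeat a pose let the fingers close, or fill a call up. It gives the time, the measured TCP pose, the force, the opening and the grip force at its end, in the units of the state.
- robot.observe(): the state, without advancing time (a new reading comes with each control period).
- optics.read_camera(name): name is "scene" or "top" or "wrist"; returns a dict with "pixels" (480x640x3 uint8, red, green, blue), "range_z" (480x640 float32, m along the optical axis (not along the pixel's ray), 0 where there is no reading), "mtx" (3x3 intrinsics, pixels), "D" ([k1, k2, p1, p2, k3] as OpenCV has them; the pictures are not rectified), "rvec" (rotation vector, rad) and "tvec" (3), from world to camera coordinates, as OpenCV has them. Camera axes: x right, y down, z forward; pixel columns grow to the right and rows downward; lengths in m; the calibration is good to about 2 mm. A picture is of the moment at which its call begins.
- robot.close_job(): hands the job in; it is judged then, once.
The state is a dict: "t": time; "joint_pos": joint angles; "joint_velocities": joint speeds; "effort": joint torques, N m; "tcp_pos": TCP position; "eef_rot": TCP orientation; "force": force on the tool from outside, world axes, zero at the start; "wrist_torque": the same for the moment, N m; "gripper_width": finger opening in m; "gripper_force": force on a finger pad.
Only numpy, scipy, OpenCV 4.12 (cv2) and the standard library are available. Lean on these libraries where they do the work, as an engineer would, in place of code of your own. Each camera call takes 0.05 s, during which the arm holds its last target. There are 200 camera calls.

## Working session

There is one attempt and no reset: what is moved stays moved. The work goes in short steps, Python scripts to look and compute and a tool call to move; the robot and the scene stay as the last step left them, time stands still between calls to the robot, and variables do not carry over. Pictures are saved under pics/ and viewed, at most 10 in all, crops included, and the job is handed in when it is done.

Besides the shell and the picture viewer there is one more tool, called after "Call:" as name(argument=value, ...) on one line, values as JSON. arm_command: Moves the arm, as the interface text tells. Its arguments: {"type":"object","properties":{"steps":{"type":"array"},"hand":{"type":"number"},"newtons":{"type":"number"}},"required":["steps"]}

```bash
mkdir -p pics
cat > h.py <<'E'
import numpy as np,cv2
from station import robot,optics
def look(n,save=None):
    c=optics.read_camera(n)
    if save: cv2.imwrite('pics/'+save,c['pixels'][:,:,::-1])
    np.savez('/tmp/'+(save or n)+'.npz',**c); return c
def load(s): return dict(np.load('/tmp/'+s+'.npz'))
def ray(c,uv):
    R,_=cv2.Rodrigues(np.array(c['rvec'],float)); t=np.array(c['tvec'],float).ravel()
    p=cv2.undistortPoints(np.array(uv,float).reshape(-1,1,2),c['mtx'],c['D'])[:,0]
    d=np.c_[p,np.ones(len(p))]
    return -R.T@t,d@R
def onz(c,uv,z):
    o,d=ray(c,uv); return o+d*((z-o[2])/d[:,2])[:,None]
def deep(c,uv):
    o,d=ray(c,uv); return o+d*np.array([c['range_z'][int(v),int(u)] for u,v in uv])[:,None]
def cloud(c):
    v,u=np.mgrid[:480,:640]; uv=np.c_[u.ravel(),v.ravel()]
    o,d=ray(c,uv); return (o+d*c['range_z'].reshape(-1,1)).reshape(480,640,3)
def tri(c1,p1,c2,p2):
    o1,d1=ray(c1,[p1]);o2,d2=ray(c2,[p2]);d1=d1[0];d2=d2[0]
    s=np.linalg.lstsq(np.c_[d1,-d2],o2-o1,rcond=None)[0]
    a=o1+d1*s[0];b=o2+d2*s[1];return (a+b)/2,np.linalg.norm(a-b)
def proj(c,P): return cv2.projectPoints(np.array(P,float).reshape(-1,3),c['rvec'],c['tvec'],c['mtx'],c['D'])[0][:,0]
E
python3 - <<'E'
from h import *
a=look('scene','scene0.png');b=look('top','top0.png')
print(robot.observe())
for c in(a,b): print(ray(c,[[320,240]]))
E
```

```text
{'t': 0.1, 'joint_pos': array([ 6.75682262e+01,  5.25859305e+00,  7.05733819e+01, -6.97099728e-04,
        1.04266596e+02, -3.24742553e+00]), 'joint_velocities': array([-0.03831515, -0.16747085, -0.14533248,  0.03799989,  0.00117153,
       -0.11637972]), 'effort': array([ 1.87387290e-03, -4.47854805e+01, -4.07570493e+01,  7.00206100e-02,
        2.84441700e-02, -1.49106800e-04]), 'tcp_pos': array([0.19705981, 0.56644309, 0.22163781]), 'eef_rot': array([[-9.44465163e-01,  3.28610923e-01, -6.45569175e-04],
       [ 3.28611546e-01,  9.44463821e-01, -1.59470760e-03],
       [ 8.56783916e-05, -1.71828726e-03, -9.99998520e-01]]), 'force': array([-0.48803637, -0.0132544 , -0.3513136 ]), 'wrist_torque': array([-0.00832451, -0.02822425, -0.01480075]), 'gripper_force': 0.0, 'gripper_width': 0.08796220128112239}
(array([0.94476523, 0.47835605, 0.75437231]), array([[-0.37154398, -0.54385389, -0.75252499]]))
(array([ 0.54059674, -0.00918904,  0.88757239]), array([[ 0.09228641,  0.01581275, -0.9956437 ]]))
```

View pics/scene0.png

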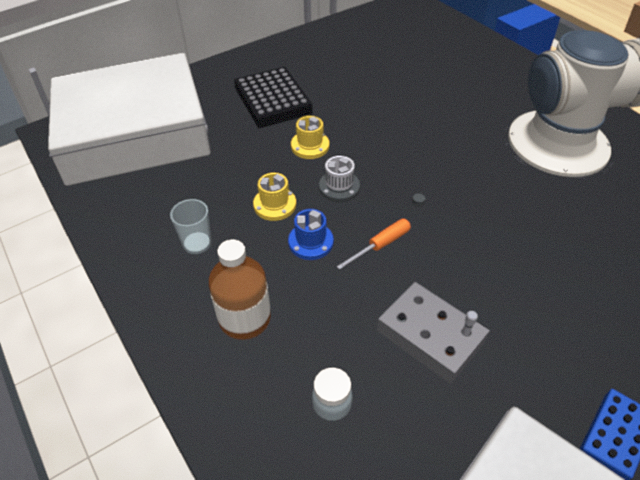

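View pics/top0.png

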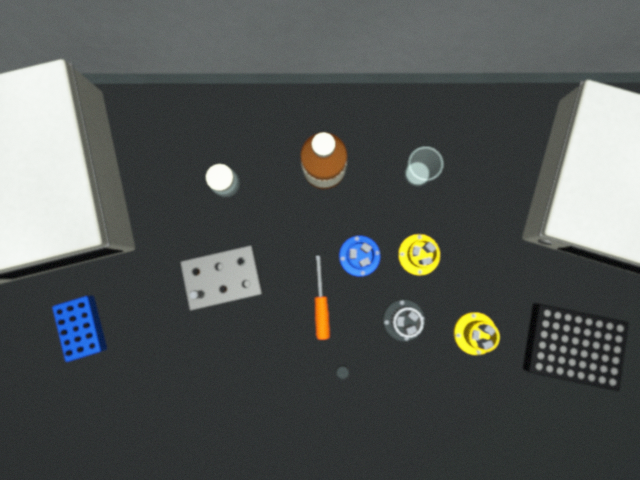

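Scene: the only column-like thing is the nut at scene (471,317) = top (193,295). The other wells hold low black caps, which are vials. Chuck candidates in the top view are blue (360,255), yellow (419,254), yellow (477,333) and aluminium with a dark flange (404,321). By the description I take the aluminium one. I'll check it in a close crop and measure.

Run:
```python
from h import *
a=load('scene0.png');b=load('top0.png')
def crop(c,u,v,s=35,k=8): 
    return cv2.resize(c['pixels'][v-s:v+s,u-s:u+s,::-1],(400,300) if 0 else (300,300),interpolation=cv2.INTER_CUBIC)
im=np.vstack([np.hstack([crop(b,220,278,45),crop(b,404,321,25)]),np.hstack([crop(a,440,325,60),crop(a,340,175,25)])])
cv2.imwrite('pics/crop1.png',im)
for n,c in(('s',a),('t',b)):
    P=cloud(c)
    def stat(m,l):
        q=P[m]; print(n,l,len(q),q.mean(0).round(4) if len(q) else '',q.min(0).round(4) if len(q) else '',q.max(0).round(4) if len(q) else '')
    ctr=deep(b,[(220,278)])[0]; ch=deep(b,[(404,321)])[0]; 
    if n=='t': print(ctr,ch)
    near=np.hypot(P[...,0]-ctr[0],P[...,1]-ctr[1])<.1
    stat(near&(P[...,2]>.027)&(P[...,2]<.038),'rack top')
    stat(near&(P[...,2]>.055),'col'); stat(near&(P[...,2]>.074),'coltop')
    near=np.hypot(P[...,0]-ch[0],P[...,1]-ch[1])<.05
    stat(near&(P[...,2]>.054),'sleeve top'); stat(near&(P[...,2]>.007)&(P[...,2]<.015),'flange')
    m=(near&(P[...,2]>.007)).astype(np.uint8)
    q=P[near&(P[...,2]>.056)]
    if len(q): (x,y),r=cv2.minEnclosingCircle(q[:,:2].astype(np.float32)); print('circ',x,y,r)
q=cloud(b); near=np.hypot(q[...,0]-ctr[0],q[...,1]-ctr[1])<.1
print(cv2.minAreaRect(q[near&(q[...,2]>.028)&(q[...,2]<.045)][:,:2].astype(np.float32)))
```

```text
s rack top 4689 [0.5494 0.1982 0.0334] [0.4848 0.1184 0.0271] [0.6084 0.2724 0.038 ]
s col 162 [0.5181 0.2344 0.0736] [0.5084 0.2252 0.0552] [0.5244 0.2412 0.0824]
s coltop 95 [0.5167 0.2336 0.0789] [0.5084 0.2252 0.0744] [0.5231 0.2412 0.0824]
s sleeve top 377 [ 0.4666 -0.1535  0.059 ] [ 0.4385 -0.185   0.054 ] [ 0.4925 -0.1272  0.0647]
s flange 466 [ 0.4751 -0.1429  0.0112] [ 0.4267 -0.1943  0.007 ] [ 0.5049 -0.114   0.0149]
circ 0.46555012464523315 -0.15424731373786926 0.02828066609799862
[0.54665021 0.1953061  0.03375892] [ 0.46495232 -0.15737855  0.01644491]
t rack top 3263 [0.5485 0.1938 0.0345] [0.4879 0.1183 0.0271] [0.608 0.271 0.038]
t col 79 [0.517  0.231  0.0776] [0.5102 0.2248 0.0559] [0.5247 0.2397 0.0829]
t coltop 63 [0.517  0.232  0.0801] [0.5103 0.225  0.0759] [0.5247 0.2397 0.0829]
t sleeve top 421 [ 0.467  -0.1562  0.0611] [ 0.4417 -0.1848  0.054 ] [ 0.4939 -0.1286  0.0662]
t flange 531 [ 0.4713 -0.1486  0.0126] [ 0.4282 -0.1971  0.0071] [ 0.5068 -0.1175  0.015 ]
circ 0.46672341227531433 -0.15702849626541138 0.027873657643795013
((0.5480774641036987, 0.19537805020809174), (0.09396366775035858, 0.1392354965209961), 12.95613956451416)
```

View pics/crop1.png

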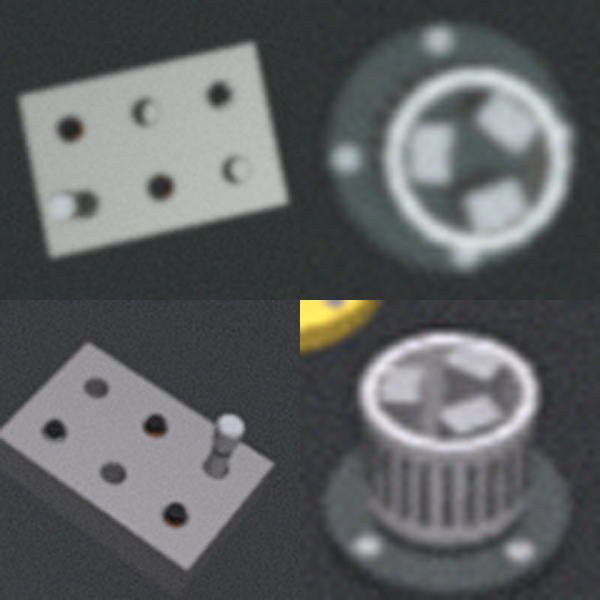

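The crops confirm it: column nut top at crop top-left (62,207), vials as low caps, and an aluminium sleeve with three steel jaws open on a dark flange. Column is at about (0.517, 0.232), top at 0.080. Chuck is at about (0.466, -0.156), rim at 0.060. I'll check box clearance and start moving.

Run:
```python
from h import *
b=load('top0.png');P=cloud(b)
m=(P[...,2]>.09)&(P[...,2]<.5)&(P[...,0]<.78)
for y0 in np.arange(-.6,.6,.1):
    q=P[m&(P[...,1]>=y0)&(P[...,1]<y0+.1)]
    if len(q)>20: print(round(y0,1),len(q),q.min(0).round(3),q.max(0).round(3))
```

```text
-0.6 3913 [ 0.574 -0.568  0.09 ] [ 0.78  -0.5    0.105]
-0.5 4923 [ 0.592 -0.5    0.09 ] [ 0.78  -0.4    0.106]
-0.4 63 [ 0.623 -0.4    0.09 ] [ 0.648 -0.394  0.102]
-0.1 824 [ 0.725 -0.043  0.09 ] [ 0.78  -0.     0.174]
-0.0 705 [0.726 0.001 0.091] [0.78  0.04  0.175]
0.3 1517 [0.593 0.37  0.09 ] [0.72  0.4   0.144]
0.4 7408 [0.567 0.4   0.09 ] [0.78  0.5   0.145]
0.5 3778 [0.549 0.5   0.09 ] [0.78  0.574 0.146]
```

Call:
arm_command(steps=[[-0.5,-0.25,0,0],[-1.4,-0.7,0,0],[-2.3,-1.2,0,0],[-3.2,-1.6,0,0],[-4.1,-2.1,0,0],[-5,-2.6,0,0],[-5.9,-3.0,0.1,0],[-6.8,-3.5,0.2,0]], hand=1)

```text
t: 0.9
tcp_pos: [0.4089, 0.3439, 0.2142]
eef_rot: [[-0.945, 0.328, -0.0], [0.328, 0.945, -0.0], [0.0, -0.0, -1.0]]
force: [-0.2, -0.2, -0.2]
gripper_width: 0.088
gripper_force: 0.0
```

Call:
arm_command(steps=[[-0.9,-0.45,0.2,0],[-1.8,-0.9,0.4,0],[-2.7,-1.35,0.6,0],[-3.3,-1.7,0.7,0],[-3.5,-1.8,0.8,0],[-3.5,-1.8,0.8,0],[-3.5,-1.8,0.8,0],[-3.5,-1.8,0.8,0]])

```text
t: 1.7
tcp_pos: [0.516, 0.2323, 0.1831]
eef_rot: [[-0.945, 0.327, 0.0], [0.327, 0.945, 0.001], [-0.0, 0.001, -1.0]]
force: [-0.3, 0.5, 0.7]
gripper_width: 0.0875
gripper_force: 0.0
```

Run:
```python
from h import *
c=look('wrist','w1.png'); s=robot.observe(); print(s['tcp_pos'],s['joint_pos'])
print(ray(c,[[320,240]]))
print('predicted nut',proj(c,[[.517,.2325,.08]]))
P=cloud(c); m=(P[...,2]>.07)&(P[...,2]<.09)&(np.hypot(P[...,0]-.517,P[...,1]-.232)<.015)
q=P[m]; print(len(q),q.mean(0),q.min(0),q.max(0)); 
if len(q): print(cv2.minEnclosingCircle(q[:,:2].astype(np.float32)), np.argwhere(m).mean(0)[::-1])
```

```text
[0.51600577 0.23230789 0.18317129] [ 2.07827103e+01 -3.44529904e-01  8.02265423e+01  1.67570498e-02
  1.00074919e+02 -5.01374021e+01]
(array([0.4361023 , 0.26021429, 0.34553961]), array([[ 0.29918165, -0.09406692, -0.94960909]]))
predicted nut [[316.58820144 236.88078012]]
501 [0.51519914 0.23366012 0.07933992] [0.508533   0.22557642 0.07006147] [0.52421416 0.24095951 0.08240608]
((0.5165793895721436, 0.23337411880493164), 0.008131281472742558) [317.36327345 233.54491018]
```

View pics/w1.png

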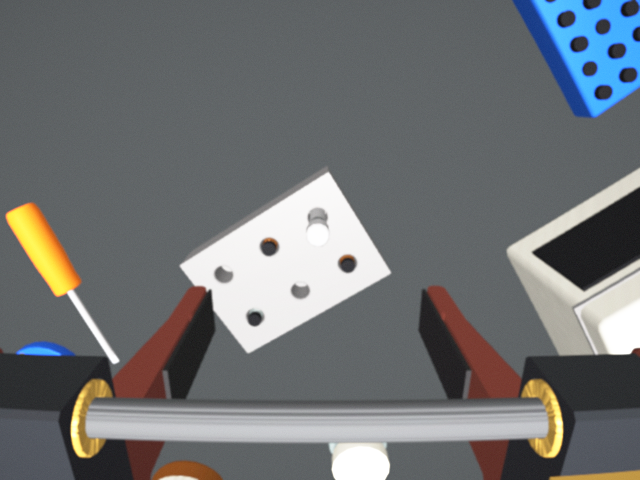

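Wrist view: nut at pixel (317,234), centred between the fingers, at (0.5166, 0.2332). Next I descend to the nut.

Call:
arm_command(steps=[[0,0.02,0.5,0],[0,0.02,1.2,0],[0,0.02,1.9,0],[0,0.02,2.5,0],[0,0.02,2.9,0],[0,0.02,3.1,0],[0,0.02,3.15,0],[0,0.02,3.15,0]], hand=0.5)

```text
t: 2.55
tcp_pos: [0.5173, 0.2322, 0.0576]
eef_rot: [[-0.945, 0.328, 0.001], [0.328, 0.945, 0.0], [-0.001, 0.001, -1.0]]
force: [0.1, -0.9, 0.7]
gripper_width: 0.0443
gripper_force: 0.0
```

Call:
arm_command(steps=[[0,0,0,0],[0,0,0,0],[0,0,0,0],[0,0,0,0],[0,0,0,0],[0,0,0,0],[0,0,0,0],[0,0,0,0]], hand=0, newtons=25)

```text
t: 3.35
tcp_pos: [0.5171, 0.232, 0.0571]
eef_rot: [[-0.944, 0.329, 0.001], [0.329, 0.944, 0.0], [-0.001, 0.001, -1.0]]
force: [-0.2, 0.1, 2.7]
gripper_width: 0.0146
gripper_force: 25.0
```

Call:
arm_command(steps=[[0,0,-0.2,0],[0,0,-0.5,0],[0,0,-0.9,0],[0,0,-1.4,0],[0,0,-1.9,0],[0,0,-2.4,0],[0,0,-2.7,0],[0,0,-2.75,0]])

```text
t: 4.15
tcp_pos: [0.5177, 0.2321, 0.1696]
eef_rot: [[-0.944, 0.329, 0.004], [0.329, 0.944, 0.001], [-0.003, 0.003, -1.0]]
force: [-0.4, 0.4, -1.0]
gripper_width: 0.0146
gripper_force: 25.0
```

Run:
```python
from h import *
s=robot.observe(); print(s['tcp_pos'],s['gripper_width'],s['force'])
R=s['eef_rot']; print(R.T@(np.array([.4665,-.156,s['tcp_pos'][2]])-s['tcp_pos'])/.04)
c=look('scene','s2.png'); P=cloud(c); t=s['tcp_pos']
m=(np.hypot(P[...,0]-t[0],P[...,1]-t[1])<.012)&(P[...,2]>t[2]-.06)&(P[...,2]<t[2]-.005)
q=P[m];print(len(q),q.min(0),q.max(0))
for z in(.155,.145,.135,.125): 
    k=q[abs(q[:,2]-z)<.005]; print(z,len(k),k.mean(0) if len(k) else '')
u,v=proj(c,[t-[0,0,.03]])[0].astype(int); print(u,v)
im=cv2.resize(c['pixels'][v-60:v+60,u-60:u+60,::-1],(480,480),interpolation=cv2.INTER_CUBIC); cv2.imwrite('pics/s2c.png',im)
```

```text
[0.51773269 0.23213646 0.16958384] 0.014551029857901085 [-0.38319487  0.4028614  -0.99273494]
[-1.97898025 -9.58540477 -0.01847138]
147 [0.51198758 0.22707901 0.12153678] [0.5225081  0.23909049 0.16279283]
0.155 25 [0.51937512 0.2342229  0.15328336]
0.145 45 [0.51912705 0.23444087 0.1445884 ]
0.135 36 [0.51930239 0.23479239 0.13546637]
0.125 37 [0.51915756 0.2345457  0.12636108]
478 290
```

View pics/s2c.png

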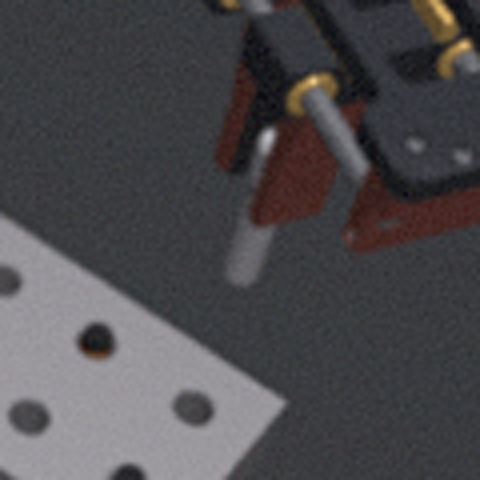

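The crop shows the column hanging upright in the fingers (foot near (240,275)), and no vial came with it. Now toward the chuck, stopping a little short to measure from the wrist camera.

Call:
arm_command(steps=[[-0.1,-0.5,0,0],[-0.3,-1.4,0,0],[-0.5,-2.4,0,0],[-0.7,-3.4,0,0],[-0.9,-4.4,0,0],[-1.1,-5.4,0,0],[-1.3,-6.3,0,0],[-1.4,-6.8,0,0]])

```text
t: 5.0
tcp_pos: [0.4793, -0.0459, 0.1654]
eef_rot: [[-0.944, 0.331, -0.002], [0.331, 0.944, -0.0], [0.002, -0.001, -1.0]]
force: [-0.2, 0.9, -1.0]
gripper_width: 0.0149
gripper_force: 25.0
```

Call:
arm_command(steps=[[-0.1,-0.4,0,0],[-0.2,-0.8,0,0],[-0.3,-1.1,0,0],[-0.3,-1.2,0,0],[-0.3,-1.2,0,0],[-0.3,-1.2,0,0],[-0.3,-1.2,0,0],[-0.3,-1.2,0,0]])

```text
t: 5.8
tcp_pos: [0.4761, -0.0922, 0.1667]
eef_rot: [[-0.945, 0.328, 0.0], [0.328, 0.945, 0.0], [-0.0, 0.0, -1.0]]
force: [0.6, -0.5, -0.3]
gripper_width: 0.0145
gripper_force: 25.0
```

Run:
```python
from h import *
s=robot.observe(); print(s['tcp_pos'],s['gripper_width'],s['joint_pos'])
c=look('wrist','w3.png');P=cloud(c)
m=(np.hypot(P[...,0]-.4665,P[...,1]+.156)<.04)&(P[...,2]>.055)&(P[...,2]<.066);q=P[m]
print(len(q),q.min(0),q.max(0),cv2.minEnclosingCircle(q[:,:2].astype(np.float32)))
print(proj(c,[[.4665,-.156,.06]]))
t=s['tcp_pos'];m=(np.hypot(P[...,0]-t[0],P[...,1]-t[1])<.015)&(P[...,2]>t[2]-.06)&(P[...,2]<t[2]-.005);q=P[m]
print(len(q),q.min(0),q.max(0),q.mean(0))
```

```text
[ 0.4760639  -0.09217698  0.16666991] 0.0144741469895873 [-1.49832591e+01 -1.28925853e+01  9.34937559e+01  6.14307270e-03
  9.93957486e+01 -8.58535248e+01]
2937 [ 0.44041037 -0.18256639  0.05500172] [ 0.49321693 -0.12949313  0.06493471] ((0.46686795353889465, -0.15617682039737701), 0.027039198204874992)
[[221.57568847 250.83168646]]
781 [ 0.46882704 -0.09645434  0.11950048] [ 0.47768501 -0.08504845  0.16155335] [ 0.47084487 -0.08967795  0.1425459 ]
```

View pics/w3.png

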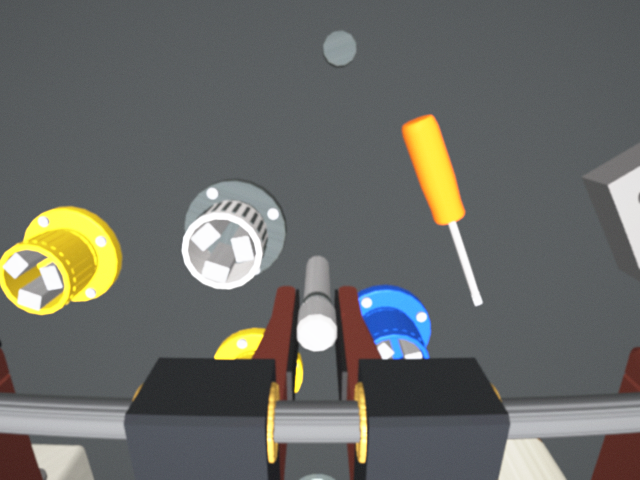

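Wrist view: the aluminium chuck's rim is centred at (224,251), jaws open. The column hangs between the fingers with its foot near (318,262). I'll fit the column axis in the same frame.

Run:
```python
from h import *
from scipy.optimize import least_squares
c=load('w3.png');P=cloud(c);t=np.array([.4761,-.0922,.1667])
def fit(m,r):
    q=P[m]; f=least_squares(lambda p:np.hypot(q[:,0]-p[0],q[:,1]-p[1])-r,q[:,:2].mean(0)+[.004,-.0015],loss='soft_l1',f_scale=.001); return f.x,len(q),q[:,2].min()
n=(np.hypot(P[...,0]-t[0],P[...,1]-t[1])<.015)
for a,b in((.118,.135),(.135,.15),(.118,.15)): print(fit(n&(P[...,2]>a)&(P[...,2]<b),.006))
ax=fit(n&(P[...,2]>.118)&(P[...,2]<.15),.006)[0]
R=np.array([[-.945,.328],[.328,.945]])
d=np.array([.4668,-.1562])-ax; print(d,R.T@d/.04,'tcp-based',R.T@(np.array([.4668,-.1562])-t[:2])/.04)
```

```text
(array([ 0.47551068, -0.09120462]), 235, np.float64(0.11950047812530759))
(array([ 0.47542552, -0.09124554]), 293, np.float64(0.13505683924219739))
(array([ 0.47546242, -0.09122817]), 528, np.float64(0.11950047812530759))
[-0.00866242 -0.06497183] [-0.32811926 -1.60599124] tcp-based [-0.3050875 -1.58826  ]
```

Call:
arm_command(steps=[[-0.1,-0.4,0,0],[-0.2,-0.9,0.2,0],[-0.28,-1.4,0.4,0],[-0.32,-1.6,0.6,0],[-0.32,-1.6,0.8,0],[-0.32,-1.6,1.0,0],[-0.32,-1.6,1.0,0],[-0.32,-1.6,1.0,0]])

```text
t: 6.65
tcp_pos: [0.4671, -0.1567, 0.1265]
eef_rot: [[-0.945, 0.328, -0.0], [0.328, 0.945, 0.0], [0.0, 0.0, -1.0]]
force: [-0.2, 0.2, 0.5]
gripper_width: 0.0148
gripper_force: 25.0
```

Run:
```python
from h import *
from scipy.optimize import least_squares
s=robot.observe();t=s['tcp_pos'];print(t)
for nm in('scene','wrist','top'):
    c=look(nm,nm+'4.png');P=cloud(c)
    o,_=ray(c,[[320,240]])
    n=(np.hypot(P[...,0]-t[0],P[...,1]-t[1])<.012)&(P[...,2]>t[2]-.049)&(P[...,2]<t[2]-.012);q=P[n]
    if len(q)>30:
        d=(q.mean(0)-o)[:2];d/=np.linalg.norm(d)
        f=least_squares(lambda p:np.hypot(q[:,0]-p[0],q[:,1]-p[1])-.006,q[:,:2].mean(0)+d*.004,loss='soft_l1',f_scale=.001);print(nm,'col',len(q),f.x,q[:,2].min())
    m=(np.hypot(P[...,0]-.4668,P[...,1]+.1562)<.035)&(P[...,2]>.055)&(P[...,2]<.066);q=P[m]
    print(nm,len(q),cv2.minEnclosingCircle(q[:,:2].astype(np.float32)) if len(q) else'')
c=load('wrist4.png');u,v=proj(c,[[.4668,-.1562,.07]])[0].astype(int)
cv2.imwrite('pics/w4c.png',cv2.resize(c['pixels'][v-70:v+70,u-70:u+70,::-1],(560,560)))
```

```text
[ 0.467112   -0.15665792  0.12654034]
scene col 96 [ 0.46361709 -0.15572476] 0.07976609129946666
scene 331 ((0.46499696373939514, -0.15523430705070496), 0.028939196839928627)
wrist col 616 [ 0.46669404 -0.15589227] 0.0797091754803827
wrist 3320 ((0.4666488766670227, -0.15621952712535858), 0.02726213075220585)
top 127 ((0.46592676639556885, -0.13996827602386475), 0.02116820216178894)
```

View pics/w4c.png

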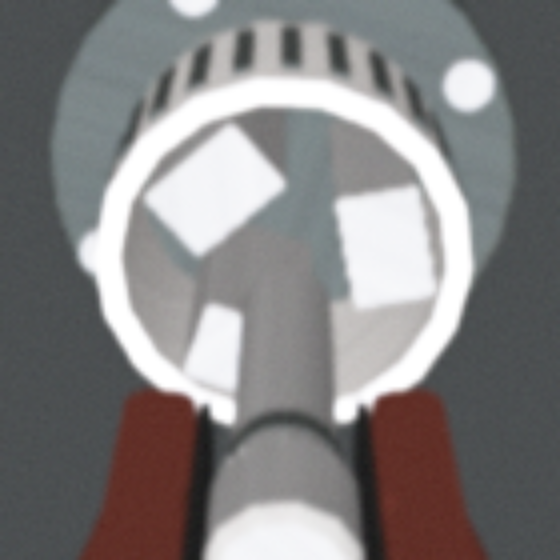

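The column's foot is over the open mouth between the three jaws, within 0.5 mm of the axis. Lowering.

Call:
arm_command(steps=[[0,0,0.2,0],[0,0,0.4,0],[0,0,0.6,0],[0,0,0.8,0],[0,0,1.0,0],[0,0,1.2,0],[0,0,1.3,0],[0,0,1.35,0]])

```text
t: 7.6
tcp_pos: [0.4668, -0.1573, 0.072]
eef_rot: [[-0.944, 0.329, -0.001], [0.329, 0.944, 0.0], [0.001, 0.0, -1.0]]
force: [-0.3, 0.7, -0.7]
gripper_width: 0.0147
gripper_force: 25.0
```

Call:
arm_command(steps=[[0,0,0.02,0],[0,0,0.05,0],[0,0,0.08,0],[0,0,0.1,0],[0,0,0.12,0],[0,0,0.14,0],[0,0,0.14,0],[0,0,0.14,0]])

```text
t: 8.4
tcp_pos: [0.467, -0.1574, 0.067]
eef_rot: [[-0.944, 0.329, -0.0], [0.329, 0.944, 0.0], [0.0, -0.0, -1.0]]
force: [-0.3, -0.0, -0.5]
gripper_width: 0.0146
gripper_force: 25.0
```

Call:
arm_command(steps=[[0,0,0.01,0],[0,0,0.02,0],[0,0,0.03,0],[0,0,0.04,0],[0,0,0.05,0],[0,0,0.05,0],[0,0,0.05,0],[0,0,0.05,0]])

```text
t: 9.2
tcp_pos: [0.4671, -0.1574, 0.0651]
eef_rot: [[-0.944, 0.329, 0.0], [0.329, 0.944, -0.0], [-0.0, -0.0, -1.0]]
force: [0.2, 0.1, -0.0]
gripper_width: 0.0149
gripper_force: 25.0
```

Call:
arm_command(steps=[[0,0,0.01,0],[0,0,0.02,0],[0,0,0.03,0],[0,0,0.03,0],[0,0,0.03,0],[0,0,0.03,0],[0,0,0.03,0],[0,0,0.03,0]])

```text
t: 10.0
tcp_pos: [0.4676, -0.1576, 0.065]
eef_rot: [[-0.944, 0.329, 0.002], [0.329, 0.944, -0.001], [-0.002, -0.0, -1.0]]
force: [-0.8, 0.4, 5.9]
gripper_width: 0.0148
gripper_force: 25.0
```

Foot contact (5.9 N up). I release fully open, then check that the column stands.

Call:
arm_command(steps=[[0,0,-0.02,0],[0,0,-0.03,0],[0,0,-0.03,0],[0,0,-0.03,0],[0,0,-0.03,0],[0,0,-0.03,0],[0,0,-0.03,0],[0,0,-0.03,0]], hand=1)

```text
t: 10.8
tcp_pos: [0.467, -0.1574, 0.065]
eef_rot: [[-0.944, 0.329, -0.0], [0.329, 0.944, -0.0], [0.0, -0.0, -1.0]]
force: [-0.6, 0.0, -0.5]
gripper_width: 0.0751
gripper_force: 0.0
```

Run:
```python
from h import *
s=robot.observe();print(s['tcp_pos'],s['gripper_width'],s['joint_pos'][5])
c=look('wrist','w5.png');P=cloud(c)
m=(np.hypot(P[...,0]-.4668,P[...,1]+.1562)<.015)&(P[...,2]>.075);q=P[m];print(len(q),q.min(0),q.max(0))
u,v=proj(c,[[.4668,-.1562,.07]])[0].astype(int);print(u,v)
v0=max(0,min(v-120,240));im=c['pixels'][v0:v0+240,max(0,u-160):u+160,::-1];cv2.imwrite('pics/w5c.png',cv2.resize(im,None,fx=2,fy=2))
```

```text
[ 0.46701048 -0.15739191  0.06502477] 0.07507897304867639 -93.39591357286687
1729 [ 0.45743651 -0.16396343  0.07502051] [ 0.47385815 -0.14827262  0.09043962]
318 313
```

View pics/w5c.png

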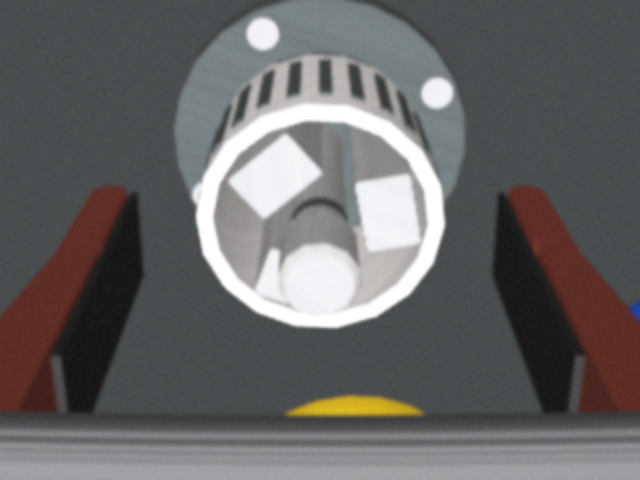

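The column stands upright in the mouth (nut at crop (318,280)), top at about 0.088, with the open fingers clear on both sides of the sleeve. Going down around the sleeve.

Call:
arm_command(steps=[[0,0,0,0],[0,0,0,0],[0,0,0.2,0],[0,0,0.4,0],[0,0,0.6,0],[0,0,0.8,0],[0,0,0.9,0],[0,0,0.92,0]])

```text
t: 11.65
tcp_pos: [0.4665, -0.1572, 0.0272]
eef_rot: [[-0.944, 0.329, -0.001], [0.329, 0.944, 0.001], [0.002, 0.0, -1.0]]
force: [0.5, 1.1, 0.4]
gripper_width: 0.0879
gripper_force: 0.0
```

Call:
arm_command(steps=[[0,0,0,0],[0,0,0,0],[0,0,0,0],[0,0,0,0],[0,0,0,0],[0,0,0,0],[0,0,0,0],[0,0,0,0]], hand=0.4, newtons=50)

```text
t: 12.45
tcp_pos: [0.4674, -0.1569, 0.0285]
eef_rot: [[-0.945, 0.328, 0.001], [0.328, 0.945, 0.001], [-0.001, 0.001, -1.0]]
force: [2.2, 4.1, 1.8]
gripper_width: 0.0538
gripper_force: 50.0
```

Gripped at 53.8 mm. Turning clockwise (positive about tool z).

Call:
arm_command(steps=[[0,0,0,0.08],[0,0,0,0.18],[0,0,0,0.3],[0,0,0,0.42],[0,0,0,0.54],[0,0,0,0.66],[0,0,0,0.74],[0,0,0,0.8]])

```text
t: 13.25
tcp_pos: [0.467, -0.1574, 0.0285]
eef_rot: [[-0.42, 0.907, -0.0], [0.907, 0.42, -0.0], [-0.0, -0.0, -1.0]]
force: [-0.4, 2.5, 2.2]
gripper_width: 0.054
gripper_force: 50.0
```

Run:
```python
from h import *
s=robot.observe();print(s['tcp_pos'],s['force'],s['wrist_torque'],s['joint_pos'][5],s['gripper_width'])
```

```text
[ 0.46698335 -0.15739821  0.02852267] [-0.43113016  2.54022026  2.23962919] [0.44168855 0.00649553 0.29198224] -47.418307417115315 0.053956588474029434
```

Call:
arm_command(steps=[[0,0,0,0.05],[0,0,0,0.1],[0,0,0,0.15],[0,0,0,0.2],[0,0,0,0.25],[0,0,0,0.3],[0,0,0,0.35],[0,0,0,0.4]], newtons=60)

```text
t: 14.05
tcp_pos: [0.4667, -0.1575, 0.0286]
eef_rot: [[-0.035, 0.999, -0.001], [0.999, 0.035, -0.0], [-0.0, -0.001, -1.0]]
force: [-2.8, 2.7, 4.5]
gripper_width: 0.0539
gripper_force: 60.0
```

Run:
```python
from h import *
s=robot.observe();print(s['tcp_pos'],s['force'],s['wrist_torque'],s['joint_pos'][5],s['gripper_width'])
```

```text
[ 0.4667291  -0.15747356  0.02855044] [-2.82116592  2.72868332  4.48871007] [0.3499919  0.19752245 0.57363637] -24.586715359294406 0.05386542111552672
```

Call:
arm_command(steps=[[0,0,0,0.03],[0,0,0,0.06],[0,0,0,0.09],[0,0,0,0.12],[0,0,0,0.14],[0,0,0,0.16],[0,0,0,0.18],[0,0,0,0.18]])

```text
t: 14.85
tcp_pos: [0.4662, -0.1601, 0.0285]
eef_rot: [[0.146, 0.989, -0.002], [0.989, -0.146, -0.005], [-0.005, -0.001, -1.0]]
force: [-5.9, -7.7, 4.3]
gripper_width: 0.0533
gripper_force: 60.0
```

Run:
```python
from h import *
s=robot.observe();print(s['tcp_pos'],s['force'],s['wrist_torque'],s['joint_pos'][5],s['gripper_width'])
```

```text
[ 0.46616647 -0.16007377  0.02847545] [-5.93553039 -7.73607146  4.30130222] [-1.46220141  0.98746155  0.83258967] -14.277348290196963 0.05329202157933814
```

Torque has risen to 0.83 N m, above the squeezing level, and the pads are beginning to slip, so the sleeve should be at its stop. Open and rise.

Call:
arm_command(steps=[[0,0,0,0],[0,0,0,0],[0,0,0,0],[0,0,0,0],[0,0,0,0],[0,0,0,0],[0,0,0,0],[0,0,0,0]], hand=1)

```text
t: 15.65
tcp_pos: [0.467, -0.1574, 0.0282]
eef_rot: [[0.144, 0.99, 0.0], [0.99, -0.144, -0.0], [-0.0, 0.0, -1.0]]
force: [-0.1, 0.5, -0.3]
gripper_width: 0.0874
gripper_force: 0.0
```

Call:
arm_command(steps=[[0,0,-0.3,0],[0,0,-0.7,0],[0,0,-1.2,0],[0,0,-1.8,0],[0,0,-2.4,0],[0,0,-3.0,0],[0,0,-3.4,0],[0,0,-3.5,0]])

```text
t: 16.45
tcp_pos: [0.4679, -0.1577, 0.1712]
eef_rot: [[0.143, 0.99, 0.004], [0.99, -0.143, -0.002], [-0.001, 0.004, -1.0]]
force: [0.1, 0.3, 0.0]
gripper_width: 0.0877
gripper_force: 0.0
```

Run:
```python
from h import *
s=robot.observe();print(s['tcp_pos'],s['force'],s['t'])
c=look('wrist','w6.png');P=cloud(c)
m=(np.hypot(P[...,0]-.4668,P[...,1]+.1562)<.018)&(P[...,2]>.08);q=P[m];print(len(q),q.mean(0),q[:,2].max(),cv2.minEnclosingCircle(q[:,:2].astype(np.float32)))
u,v=proj(c,[[.4668,-.1562,.07]])[0].astype(int);print(u,v)
A=cv2.resize(c['pixels'][v-60:v+60,u-60:u+60,::-1],(480,480),interpolation=cv2.INTER_CUBIC)
cv2.imwrite('pics/w6c.png',A)
```

```text
[ 0.46788453 -0.15771027  0.17115913] [0.11299169 0.30076097 0.0217967 ] 16.45
553 [ 0.46722247 -0.15525195  0.08744694] 0.09033139715619065 ((0.46707338094711304, -0.1564173698425293), 0.00817650742828846)
313 235
```

View pics/w6c.png

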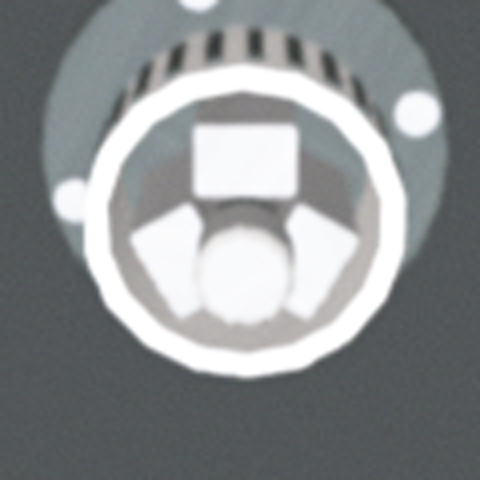

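Seen from above, all three jaws sit against the column. The nut is centred on the chuck axis and the top is at 0.088. I'll do one cheap firmness check: re-grip and turn a little more, watching the torque.

Call:
arm_command(steps=[[0,0,0.3,0],[0,0,0.8,0],[0,0,1.4,0],[0,0,2.0,0],[0,0,2.6,0],[0,0,3.1,0],[0,0,3.4,0],[0,0,3.5,0]])

```text
t: 17.3
tcp_pos: [0.4652, -0.1566, 0.025]
eef_rot: [[0.143, 0.99, -0.005], [0.99, -0.143, 0.002], [0.001, -0.005, -1.0]]
force: [1.1, 0.1, 0.2]
gripper_width: 0.0879
gripper_force: 0.0
```

Call:
arm_command(steps=[[0,0,0,0],[0,0,0,0],[0,0,0,0],[0,0,0,0],[0,0,0,0],[0,0,0,0],[0,0,0,0],[0,0,0,0]], hand=0.4, newtons=60)

```text
t: 18.1
tcp_pos: [0.4665, -0.1576, 0.0289]
eef_rot: [[0.144, 0.99, -0.001], [0.99, -0.144, -0.0], [-0.001, -0.001, -1.0]]
force: [-4.6, -0.2, 5.5]
gripper_width: 0.0522
gripper_force: 60.0
```

Call:
arm_command(steps=[[0,0,0,0.02],[0,0,0,0.04],[0,0,0,0.06],[0,0,0,0.07],[0,0,0,0.08],[0,0,0,0.08],[0,0,0,0.08],[0,0,0,0.08]])

```text
t: 18.9
tcp_pos: [0.4665, -0.1576, 0.0289]
eef_rot: [[0.222, 0.975, -0.001], [0.975, -0.222, -0.001], [-0.001, -0.001, -1.0]]
force: [-6.0, 1.1, 5.8]
gripper_width: 0.0521
gripper_force: 60.0
```

Run:
```python
from h import *
s=robot.observe();print(s['tcp_pos'],s['force'],s['wrist_torque'],s['joint_pos'][5],s['gripper_width'])
```

```text
[ 0.46646137 -0.15760221  0.02893111] [-5.99883994  1.08935356  5.84417214] [-0.01309135  1.11440734  0.41593044] -9.781920317910286 0.05213629775689426
```

Call:
arm_command(steps=[[0,0,0,0.02],[0,0,0,0.04],[0,0,0,0.06],[0,0,0,0.07],[0,0,0,0.08],[0,0,0,0.08],[0,0,0,0.08],[0,0,0,0.08]])

```text
t: 19.7
tcp_pos: [0.4663, -0.1578, 0.0289]
eef_rot: [[0.296, 0.955, -0.002], [0.955, -0.296, -0.002], [-0.002, -0.001, -1.0]]
force: [-7.1, -1.7, 6.7]
gripper_width: 0.052
gripper_force: 60.0
```

Run:
```python
from h import *
s=robot.observe();print(s['tcp_pos'],s['force'],s['wrist_torque'],s['joint_pos'][5],s['gripper_width'])
```

```text
[ 0.46631438 -0.15781557  0.02894178] [-7.1454166  -1.69982932  6.72238759] [-0.2945985   1.18996264  2.07345983] -5.35619337766907 0.05201283406135961
```

Torque jumps to 2.1 N m, so this is the hard stop at 1.5 and the column is firmly clamped. Relieve, open, rise.

Call:
arm_command(steps=[[0,0,0,-0.02],[0,0,0,-0.03],[0,0,0,-0.03],[0,0,0,-0.03],[0,0,0,-0.03],[0,0,0,-0.03],[0,0,0,-0.03],[0,0,0,-0.03]])

```text
t: 20.5
tcp_pos: [0.4664, -0.1578, 0.029]
eef_rot: [[0.27, 0.963, -0.001], [0.963, -0.27, -0.001], [-0.001, -0.001, -1.0]]
force: [-6.2, -0.8, 6.2]
gripper_width: 0.0524
gripper_force: 60.0
```

Call:
arm_command(steps=[[0,0,0,0],[0,0,0,0],[0,0,0,0],[0,0,0,0],[0,0,0,0],[0,0,0,0],[0,0,0,0],[0,0,0,0]], hand=1)

```text
t: 21.3
tcp_pos: [0.4671, -0.1574, 0.0282]
eef_rot: [[0.271, 0.963, 0.0], [0.963, -0.271, 0.0], [0.0, 0.0, -1.0]]
force: [0.2, -0.2, 0.5]
gripper_width: 0.0874
gripper_force: 0.0
```

Call:
arm_command(steps=[[0,0,-0.3,0],[0,0,-0.7,0],[0,0,-1.2,0],[0,0,-1.8,0],[0,0,-2.4,0],[0,0,-3.0,0],[0,0,-3.4,0],[0,0,-3.5,0]])

```text
t: 22.1
tcp_pos: [0.4679, -0.1577, 0.1712]
eef_rot: [[0.271, 0.963, 0.004], [0.963, -0.271, -0.002], [-0.0, 0.004, -1.0]]
force: [0.7, 0.5, -0.2]
gripper_width: 0.0878
gripper_force: 0.0
```

Run:
```python
from h import *
s=robot.observe();print(s['tcp_pos'],s['force'],s['t'])
c=look('wrist','w7.png');P=cloud(c)
m=(np.hypot(P[...,0]-.4668,P[...,1]+.1562)<.018)&(P[...,2]>.08);q=P[m];print(len(q),q[:,2].max(),np.median(q[:,2]),cv2.minEnclosingCircle(q[:,:2].astype(np.float32)))
c=look('scene','s7.png')
cv2.imwrite('pics/s7.png',c['pixels'][:,:,::-1])
```

```text
[ 0.46790042 -0.15771724  0.17115534] [ 0.7220811   0.54575587 -0.15397925] 22.1
561 0.09013029059775302 0.08803613130432952 ((0.4672473967075348, -0.15634946525096893), 0.008203000761568546)
```

View pics/s7.png

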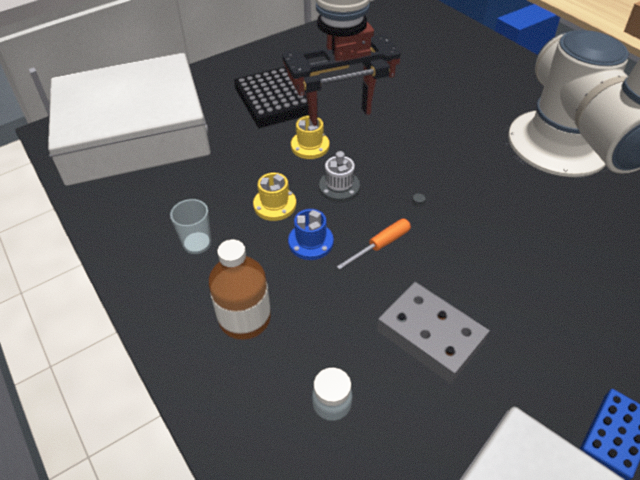

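The column stands upright in the aluminium chuck at (340,160), the vials are in the rack, the bottle is upright, and the gripper is clear.

```bash
python3 -c "
from station import robot
print(robot.close_job())"
```

```text
the job is handed in; nothing more can be done
None
```

The column stands nut end up in the aluminium chuck, foot on its floor, clamped with the sleeve turned clockwise to its stop; the vials and bottle were left as they were, and the job was handed in at about 22 s.

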